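# Post a coin capsule through the sprung flap of the duplicates tin

## Task

Post the round coin capsule that lies on the pewter tin's deck into the tin: push the sprung flap well open with one fingertip and keep it open while another fingertip pushes the capsule over the sill and it drops inside, then draw back so that the flap closes by itself. Only push the capsule along the deck: do not pinch or lift it, and do not use it to shove the flap open. Leave everything else on the shelf where it is.

Things in the scene. Friction and masses are not known exactly. Their poses are not given: they have to be found in the camera images.
- tin: Squat pewter tin that does not move; origin under its centre, x towards its far end, y left, z up. 180 mm deep (x), 184 mm wide (y). Near half: a flat deck 60 mm above the shelf, x -90 to +5, open at the front, a lip 4 mm high along each side (y = +-90). Far half: a hood 112 mm tall with a flap in its sloping mouth. Hollow inside, also under the deck; its felt floor is 6 mm above the shelf.
- sill (a point): Middle of the sill, the straight edge where the deck ends and the mouth begins (60 mm above the shelf, 5 mm beyond the tin's origin); axes as the tin's, x from the deck into the mouth. From this point: hood cheeks, 4 mm thick, at y = +-90, rising with the slope of the flap; hood roof 52 mm up, from x = +59 to +85. Beyond the sill the tin is open down to its floor.
- tin_flap (a joint): Flap angle, rad: 0 shut, grows as it is pushed in and down, stop at 1.05, hangs plumb at 0.86. Plate 170 mm wide, 73 mm hinge to free edge, 2 mm thick; hinge along y at x = +58, z = +48 mm from the sill point. A fingertip just above deck height and d mm beyond the sill holds it at about atan2(45, 58 - d) - 0.69. A light spring shuts it: 0.6 N at the free edge to start it, about 2 N well open.
- flap_edge (a point): Middle of the flap's free edge; moves with the flap. Shut, the flap slopes about 40 degrees from level and this edge lies 2 mm beyond the sill and 2 mm above the deck.
- capsule_center (a point): Centre of the round clear acrylic capsule with a silver piece in it, 40 mm diameter, 10 mm thick, about 50 g, lying flat and loose on the deck: centre 5 mm above the deck, 34 to 52 mm before the sill, up to 38 mm either side of the middle. It slides easily and tips in once its centre has passed the sill.
- capsule: The same capsule; origin at the centre of its underside.
- coin_tube: Bystander: aluminium coin tube with a ribbed cap standing upright beside the tin, 40 mm diameter, 74 mm tall; origin under its centre.
- square_capsule: Bystander: square flat coin capsule 50 x 50 x 7 mm lying on the shelf beside the tin; origin under its centre.
- bowl: Bystander: cream porcelain sorting bowl, 110 mm rim diameter, 42 mm tall; origin under its centre.
- loupe: Bystander: horn-handled loupe lying flat, lens 54 mm across centred on the origin, handle to x = -114 mm, 18 mm thick.
- slabs: Bystander: stack of three flat coin holders, 84 x 59 mm, 24 mm high; origin under its centre.
- tongs: Bystander: steel coin tongs lying along their x, 145 mm long, 10 mm high; origin near the middle, underneath.
There are look-alikes about, which are no part of the job. What is shaped like the capsule but blue or pink is not meant.

How it is judged:
By the outcome, as a careful person would: the job done as asked, in the order asked, and still so for the second after the job is handed in, with the robot touching nothing.
It also fails if it takes over 38 s, if anything falls off the work surface, if the arm or the gripper's body presses on something with over 40 N, if the wrist force passes 120 N, or if a joint passes its speed limit or range.

## Robot

A 6-joint arm with a two-finger parallel gripper is mounted at the origin on the work surface. World frame = base frame: x ahead of the robot, y to its left, z up, the work surface at z = 0. Lengths are in m, angles in rad, forces in N, time in s.
With the tool pointing down it reaches from about 0.25 to 0.775 m from the base axis. Payload 4 kg.
Tool frame: the origin (TCP) lies at the very end of the fingers, on their centre line; the grasp point (between the pads) lies 19 mm behind it; z points along the fingers, y is the line along which they close (so a half turn about z gives the same grasp; the last joint's range is limited). The gripper opens to 94 mm and grips with 3 to 60 N. Pads are 16 mm wide; open, the fingers measure 119 mm over their backs; the gripper's body (75 mm by 177 mm) begins 78 mm behind the grasp point.
Start: joints at [1.026, 0.087, 1.371, -0, 1.684, -0.103], TCP at [0.235, 0.497, 0.206] pointing down, gripper open.
Joint ranges: [-3.1, 3.1], [-0.76, 2.03], [0.27, 2.55], [-1.08, 4.22], [0.17, 2.65], [-2.57, 2.57]. Speed limits (rad/s): [2.79, 2.79, 3.14, 3.14, 3.14, 3.14].

## Interface

Orientations are given as a unit quaternion [w, x, y, z].
In Python, from rig import read_state, read_camera, camera_info, hand_in gives the robot as it stands.
- The arm moves only by the tool play_rows, never from a script. Its argument "deltas" is a list of rows, each a list of 3 entries, a list of its own where there are three numbers: the shift along the tool's x, y, z in m, then the turn, a rotation vector about the tool's x, y, z in degrees, then the gripper command: -1 is fully open, 1 is shut, values between are in proportion. A call has exactly 5 rows; each row shifts and turns the commanded pose from where the row before left it, along the tool's axes as they then stand; what a row does not reach is not made up. A row lasts 1/10 s, in which the tool goes at most 50 mm and 8.59 degrees, less where a joint would pass 70% of its speed; a pose out of reach is approached as far as the arm can. A call with a gripper value outside its range is refused whole. The fingers move at their own pace and stop on an object; "grip_force" is the grip in N (left out, the last holds). Time passes only in rows, so rows that do not move let the fingers close, or fill a call up. It gives the time, the measured TCP pose, the force, the opening and the grip force at its end, in the units of the state.
- read_state(): the state, without advancing time (a new reading comes with each control period).
- read_camera(name): name is "scene" or "side" or "wrist"; returns (picture, depth): 480x640x3 uint8, red, green, blue; 480x640 float32, m along the optical axis (not along the pixel's ray), 0 where there is no reading.
- camera_info(name): a dict with "K" (3x3 intrinsics, pixels), "k1" (the pictures are not rectified: a ray, as slopes to the right and down, at radius r is drawn at 1 + k1 r^2 times it, then the intrinsics apply), "cam_to_world" (4x4, takes a point from camera to world coordinates). Camera axes: x right, y up, looking along -z (the intrinsics and any distortion apply to the point x, -y, -z); pixel columns grow to the right and rows downward; lengths in m; the calibration is good to about 2 mm. A picture is of the moment at which its call begins: read the wrist's pose just before it. camera_info takes no time and is no camera call; for the wrist camera it gives the pose at the moment of the call.
- hand_in(): hands the job in; it is judged then, once.
The state is a dict: "time_s": time; "joint_positions": joint angles; "qvel": joint speeds; "effort": joint torques, N m; "position": TCP position; "orientation": TCP orientation; "contact_force": force on the tool from outside, world axes, zero at the start; "wrist_torque": the same for the moment, N m; "gripper_width": opening from 0.0 (shut) to 1.0 (fully open); "grip_force": force on a finger pad.
Only numpy, scipy, OpenCV 4.12 (cv2) and the standard library are available. Lean on these libraries where they do the work, as an engineer would, in place of code of your own. Each camera call takes 0.05 s, during which the arm holds its last target. There are 200 camera calls.

## Working session

There is one attempt and no reset: what is moved stays moved. The work goes in short steps, Python scripts to look and compute and a tool call to move; the robot and the scene stay as the last step left them, time stands still between calls to the robot, and variables do not carry over. Pictures are saved under pics/ and viewed, at most 10 in all, crops included, and the job is handed in when it is done.

Besides the shell and the picture viewer there is one more tool, called after "Emit:" as name(argument=value, ...), one argument or row to a line, values as JSON. play_rows: Moves the arm, as the interface text tells. Its arguments: {"type":"object","properties":{"deltas":{"type":"array"},"grip_force":{"type":"number"}},"required":["deltas"]}

```bash
mkdir -p pics
cat > h.py <<'E'
import numpy as np, cv2
from rig import *
def grab(n):
    ci=camera_info(n); p,d=read_camera(n); return p,d,np.array(ci["K"]),ci["k1"],np.array(ci["cam_to_world"])
def rays(uv,K,k1):
    uv=np.asarray(uv,float).reshape(-1,1,2)
    return cv2.undistortPoints(uv,K,np.array([k1,0,0,0,0.])).reshape(-1,2)
def onplane(uv,K,k1,T,z):
    r=rays(uv,K,k1); D=np.c_[r[:,0],-r[:,1],-np.ones(len(r))]@T[:3,:3].T; o=T[:3,3]
    return o+D*((z-o[2])/D[:,2])[:,None]
def cloud(d,K,k1,T):
    v,u=np.mgrid[:480,:640]; r=rays(np.c_[u.ravel(),v.ravel()],K,k1); z=d.ravel()[:,None]
    P=np.c_[r[:,:1]*z,-r[:,1:]*z,-z]@T[:3,:3].T+T[:3,3]; P[z[:,0]==0]=np.nan
    return P.reshape(480,640,3)
def proj(P,K,k1,T):
    c=(np.atleast_2d(P)-T[:3,3])@T[:3,:3]; s=np.c_[c[:,0],-c[:,1]]/-c[:,2:]
    s=s*(1+k1*(s**2).sum(1,keepdims=True)); return s*[K[0,0],K[1,1]]+[K[0,2],K[1,2]]
E
python3 - <<'E'
from h import *
for n in("scene","side"):
    p,d,K,k1,T=grab(n); cv2.imwrite(f"pics/{n}0.png",p[:,:,::-1]); np.savez(f"{n}0.npz",p=p,d=d,K=K,k1=k1,T=T); print(n,T[:3,3].round(3),(-T[:3,2]).round(2),k1)
print(read_state())
E
```

```text
scene [1.201 0.19  1.254] [-0.5  -0.13 -0.85] -0.07580494298996246
side [0.42  0.816 0.941] [ 0.1  -0.67 -0.73] -0.08041820284968845
{'time_s': 0.1, 'joint_positions': array([ 1.02586337e+00,  8.78870834e-02,  1.37208873e+00, -4.09204609e-06,
        1.68358264e+00, -1.03091377e-01]), 'qvel': array([ 0.00094162, -0.00159737, -0.00267026, -0.00165083, -0.000882  ,
        0.00125461]), 'effort': array([ 2.00178489e-03, -3.41252339e+01, -3.03301191e+01,  7.19633047e-02,
        3.03912512e-02, -1.10685603e-04]), 'position': array([0.23493095, 0.49676331, 0.20442524]), 'orientation': array([-3.10999743e-04,  2.19128246e-01,  9.75695570e-01, -9.32399385e-04]), 'contact_force': array([ 0.02424414, -0.61305778, -0.43061717]), 'wrist_torque': array([-0.02307559,  0.01444733,  0.04595476]), 'grip_force': 0.0, 'gripper_width': 1.0017173425256298}
```

View pics/scene0.png

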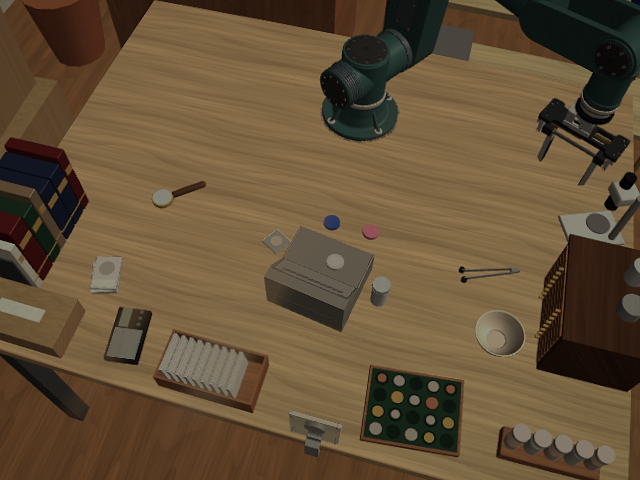

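View pics/side0.png

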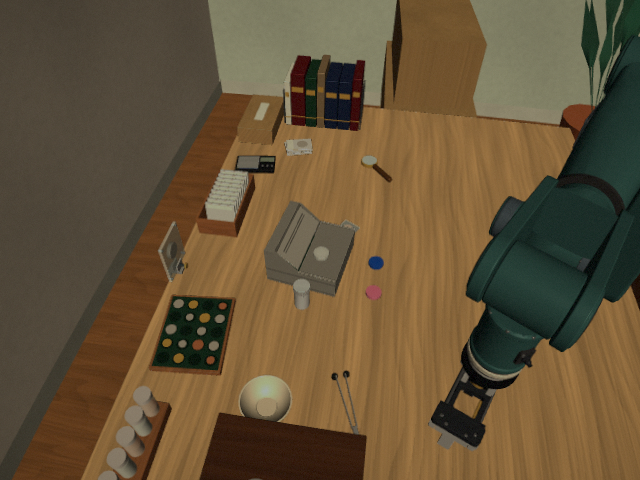

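Scene view: the capsule is on the deck at (336,262). Look-alikes are the blue disc at (332,222), the pink disc at (371,231), the square capsule at (276,240) and the tube top at (381,286). In the side view the capsule is at (321,254), blue at (376,263) and pink at (373,292). I choose the clear/silver disc on the deck.

Run:
```python
from h import *
for n,c,box in(("scene",(336,262),(255,215,400,335)),("side",(321,254),(255,195,365,300))):
    f=np.load(f"{n}0.npz"); p,d,K,k1,T=[f[k] for k in("p","d","K","k1","T")]; k1=float(k1)
    P=cloud(d,K,k1,T)
    m=np.zeros((480,640),bool); m[box[1]:box[3],box[0]:box[2]]=1
    Pc=P[c[1],c[0]]; print(n,"capsule depth pt",Pc.round(4))
    near=m&(np.hypot(P[...,0]-Pc[0],P[...,1]-Pc[1])<.2)
    q=near&(P[...,2]>.045)&(P[...,2]<.125)
    nn,lab=cv2.connectedComponents(q.astype(np.uint8)); q=lab==lab[c[1],c[0]]
    r=cv2.minAreaRect((P[q][:,:2]*1000).astype(np.float32)); print("foot",r, q.sum())
    for lo,hi in((.05,.07),(.105,.12)):
        s=q&(P[...,2]>lo)&(P[...,2]<hi)
        print(lo,cv2.minAreaRect((P[s][:,:2]*1000).astype(np.float32)),np.median(P[s][:,2]))
    hsv=cv2.cvtColor(p,cv2.COLOR_RGB2HSV)
    yy,xx=np.mgrid[:480,:640]; loc=(np.hypot(xx-c[0],yy-c[1])<16)
    g=p.mean(2); b=loc&(g>np.median(g[loc&(np.hypot(xx-c[0],yy-c[1])>12)])+18)
    k,l,st,ce=cv2.connectedComponentsWithStats(b.astype(np.uint8)); i=1+np.argmax(st[1:,4])
    print("blob",st[i],ce[i],onplane([ce[i]],K,k1,T,.068).round(4), onplane([[st[i][0],ce[i][1]],[st[i][0]+st[i][2],ce[i][1]]],K,k1,T,.068).round(4).tolist())
    cr=p[box[1]:box[3],box[0]:box[2],::-1]; cv2.imwrite(f"pics/{n}c.png",cv2.resize(cr,None,fx=4,fy=4,interpolation=2))
```

```text
scene capsule depth pt [0.5229 0.0666 0.0733]
foot ((546.997314453125, 37.7728271484375), (186.5958709716797, 186.52249145507812), 80.6475830078125) 6374
0.05 ((547.0439453125, 38.056488037109375), (186.02125549316406, 186.52212524414062), 80.6478271484375) 0.06011032501425939
0.105 ((618.7880859375, 25.642478942871094), (185.91226196289062, 38.93880081176758), 80.7921371459961) 0.1110460776301676
blob [326 254  18  15 210] [334.89047619 260.89047619] [[0.5177 0.0629 0.068 ]] [[0.5232, 0.0439, 0.068], [0.5121, 0.0824, 0.068]]
side capsule depth pt [0.5186 0.0694 0.0712]
foot ((552.8251953125, 67.61306762695312), (248.48728942871094, 181.60594177246094), 80.38627624511719) 5065
0.05 ((524.67724609375, 63.182861328125), (255.20433044433594, 167.53208923339844), 58.57606506347656) 0.06115411338237792
0.105 ((618.5458984375, 25.962623596191406), (185.05166625976562, 39.25075149536133), 81.60662078857422) 0.11153911984098708
blob [313 246  16  15 177] [320.94915254 253.08474576] [[0.5196 0.0637 0.068 ]] [[0.5391, 0.0668, 0.068], [0.4997, 0.0605, 0.068]]
```

View pics/scenec.png

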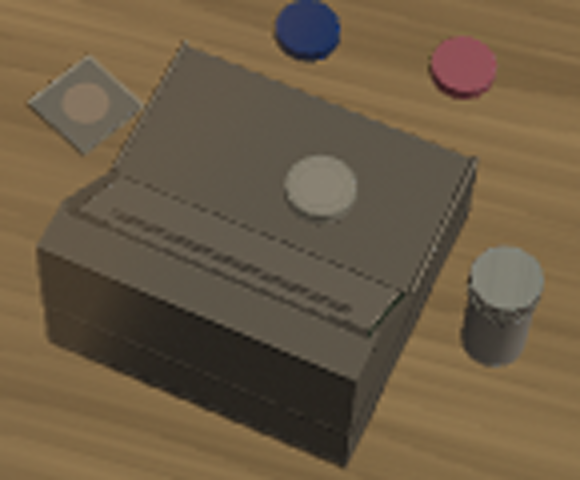

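The crop confirms it: the clear disc with the silver piece (crop 320,187) lies on the deck, in front of the hood's sloping flap. Tin centre is ≈ (0.547, 0.038), yaw ≈ -9.4°. The capsule is ~37 mm before the sill, y ≈ +21 mm.

Plan: put the finger line 40° off the tin's x. The +y finger then leads into the flap, and the other finger sits behind the capsule. First I turn 114° in place.

Emit:
play_rows(
  deltas=[
    [[0, 0, 0], [0, 0, 7.6], -1],
    [[0, 0, 0], [0, 0, 7.6], -1],
    [[0, 0, 0], [0, 0, 7.6], -1],
    [[0, 0, 0], [0, 0, 7.6], -1],
    [[0, 0, 0], [0, 0, 7.6], -1],
  ],
)

```text
time_s: 0.6
position: [0.235, 0.4969, 0.2048]
orientation: [0.0, 0.527, 0.85, -0.001]
contact_force: [0.5, -0.6, -0.2]
gripper_width: 1.002
grip_force: 0.0
```

Emit:
play_rows(
  deltas=[
    [[0, 0, 0], [0, 0, 7.6], -1],
    [[0, 0, 0], [0, 0, 7.6], -1],
    [[0, 0, 0], [0, 0, 7.6], -1],
    [[0, 0, 0], [0, 0, 7.6], -1],
    [[0, 0, 0], [0, 0, 7.6], -1],
  ],
)

```text
time_s: 1.1
position: [0.235, 0.4969, 0.2048]
orientation: [0.0, 0.775, 0.632, -0.001]
contact_force: [-0.1, -0.5, -0.0]
gripper_width: 0.995
grip_force: 0.0
```

Emit:
play_rows(
  deltas=[
    [[0, 0, 0], [0, 0, 7.6], -1],
    [[0, 0, 0], [0, 0, 7.6], -1],
    [[0, 0, 0], [0, 0, 7.6], -1],
    [[0, 0, 0], [0, 0, 7.6], -1],
    [[0, 0, 0], [0, 0, 7.6], -1],
  ],
)

```text
time_s: 1.6
position: [0.235, 0.4969, 0.2048]
orientation: [0.0, 0.939, 0.345, -0.001]
contact_force: [0.6, 0.3, 1.2]
gripper_width: 0.996
grip_force: 0.0
```

Emit:
play_rows(
  deltas=[
    [[-0.006, 0.034, 0], [0, 0, 0], -1],
    [[-0.006, 0.034, 0], [0, 0, 0], -1],
    [[-0.006, 0.034, 0], [0, 0, 0], -1],
    [[-0.006, 0.034, 0], [0, 0, 0], -1],
    [[-0.006, 0.034, 0], [0, 0, 0], -1],
  ],
)

```text
time_s: 2.1
position: [0.3235, 0.3474, 0.2049]
orientation: [0.0, 0.938, 0.348, -0.0]
contact_force: [1.0, 0.1, 0.2]
gripper_width: 1.001
grip_force: 0.0
```

Emit:
play_rows(
  deltas=[
    [[-0.006, 0.034, 0], [0, 0, 0], -1],
    [[-0.006, 0.034, 0], [0, 0, 0], -1],
    [[-0.006, 0.034, 0], [0, 0, 0], -1],
    [[-0.006, 0.034, 0], [0, 0, 0], -1],
    [[-0.006, 0.034, 0], [0, 0, 0], -1],
  ],
)

```text
time_s: 2.6
position: [0.4115, 0.1989, 0.205]
orientation: [-0.0, 0.938, 0.348, -0.0]
contact_force: [0.1, 0.1, -0.5]
gripper_width: 0.999
grip_force: 0.0
```

Emit:
play_rows(
  deltas=[
    [[-0.006, 0.034, 0], [0, 0, 0], -1],
    [[-0.006, 0.034, 0], [0, 0, 0], -1],
    [[-0.006, 0.034, 0], [0, 0, 0], -1],
    [[-0.006, 0.034, 0], [0, 0, 0], -1],
    [[-0.006, 0.034, 0], [0, 0, 0], -1],
  ],
)

```text
time_s: 3.1
position: [0.4997, 0.0505, 0.2049]
orientation: [-0.0, 0.938, 0.348, -0.0]
contact_force: [-0.3, 0.5, 0.4]
gripper_width: 1.0
grip_force: 0.0
```

Run:
```python
from h import *
print(read_state()["position"])
p,d,K,k1,T=grab("wrist"); cv2.imwrite("pics/w1.png",p[:,:,::-1]); np.savez("w1.npz",p=p,d=d,K=K,k1=k1,T=T); print(T.round(3).tolist())
cx=np.array([.547,.0378]);b=np.radians(-9.35);X=np.array([np.cos(b),np.sin(b)]);Y=np.array([-X[1],X[0]])
S=cx+.005*X
for a,c,z in((-95,90,60),(-95,-90,60),(0,90,60),(0,-90,60),(-37,20.6,70)):
    print(a,c,proj(np.r_[S+X*a/1e3+Y*c/1e3,z/1e3],K,k1,T).round(1))
```

```text
[0.49965264 0.05045127 0.20494358]
[[0.652, 0.731, 0.202, 0.558], [-0.758, 0.628, 0.174, 0.1], [-0.0, -0.267, 0.964, 0.384], [0.0, 0.0, 0.0, 1.0]]
-95 90 [[218.  190.2]]
-95 -90 [[342.3 327.3]]
0 90 [[297.4 119. ]]
0 -90 [[419.  270.3]]
-37 20.6 [[316.2 209.5]]
```

View pics/w1.png

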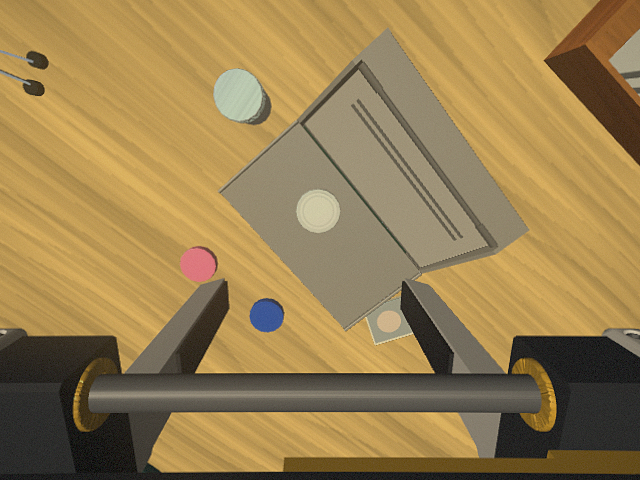

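The wrist view shows the capsule at (318,211) and the sill from (301,124) to (419,272). The fingers are at the bottom, left one trailing and right one leading. Predictions agree within ~3 mm (tin about 2–3 mm further to -y). Descending in front of the flap.

Emit:
play_rows(
  deltas=[
    [[-0.004, -0.004, 0.02], [0, 0, 0], -1],
    [[0, 0, 0.03], [0, 0, 0], -1],
    [[0, 0, 0.03], [0, 0, 0], -1],
    [[0, 0, 0.03], [0, 0, 0], -1],
    [[0, 0, 0.02], [0, 0, 0], -1],
  ],
)

```text
time_s: 3.65
position: [0.4919, 0.0523, 0.0725]
orientation: [-0.001, 0.938, 0.348, -0.002]
contact_force: [-0.1, -0.8, 0.2]
gripper_width: 0.997
grip_force: 0.0
```

Emit:
play_rows(
  deltas=[
    [[0, 0, 0.005], [0, 0, 0], -1],
    [[0, 0, 0.005], [0, 0, 0], -1],
    [[0, 0, 0], [0, 0, 0], -1],
    [[0, 0, 0], [0, 0, 0], -1],
    [[0, 0, 0], [0, 0, 0], -1],
  ],
)

```text
time_s: 4.15
position: [0.4947, 0.0523, 0.0668]
orientation: [0.0, 0.938, 0.348, 0.001]
contact_force: [-0.3, -0.3, 1.0]
gripper_width: 0.999
grip_force: 0.0
```

```bash
cat > look.py <<'E'
from h import *
import sys
s=read_state(); t=s["position"]; R=np.array(camera_info("wrist")["cam_to_world"])
b=np.radians(-9.35);X=np.array([np.cos(b),np.sin(b)]);Y=np.array([-X[1],X[0]]);S=np.array([.547,.0378])+.005*X
f=lambda P:np.c_[(P[:,:2]-S)@X,(P[:,:2]-S)@Y]*1e3
print("t",s["time_s"],"tcp sill",f(t[None])[0].round(1),"z",t[2].round(4),"w",s["gripper_width"],s["contact_force"].round(1))
for n in sys.argv[2:]:
    p,d,K,k1,T=grab(n); P=cloud(d,K,k1,T); a=f(P.reshape(-1,3)).reshape(480,640,2)
    m=(P[...,2]>.066)&(P[...,2]<.074)&(a[...,0]>-80)&(a[...,0]<0)&(abs(a[...,1])<80)
    g=p.astype(int); m&=(g.mean(2)>100)
    k,l,st,ce=cv2.connectedComponentsWithStats(m.astype(np.uint8))
    for i in np.argsort(-st[1:,4])[:2]+1:
        if st[i,4]<30: continue
        q=onplane(np.argwhere(l==i)[:,::-1],K,k1,T,.07); c,r=cv2.minEnclosingCircle((f(q)).astype(np.float32)); print(n,"blob",np.round(c,1),round(r,1),st[i,4],ce[i].round())
    cv2.imwrite(f"pics/{sys.argv[1]}_{n}.png",p[:,:,::-1])
E
python3 look.py a wrist scene side
```

```text
t 4.15 tcp sill [-58.9   5.8] z 0.0668 w 0.9994297768028493 [-0.3 -0.3  1. ]
wrist blob [-36.5  19.2] 20.1 4392 [329. 250.]
wrist blob [-12.6 -22.2] 4.7 56 [411. 281.]
scene blob [-36.7  20.7] 20.0 187 [335. 261.]
side blob [-35.1  21. ] 22.4 156 [321. 252.]
```

View pics/a_wrist.png

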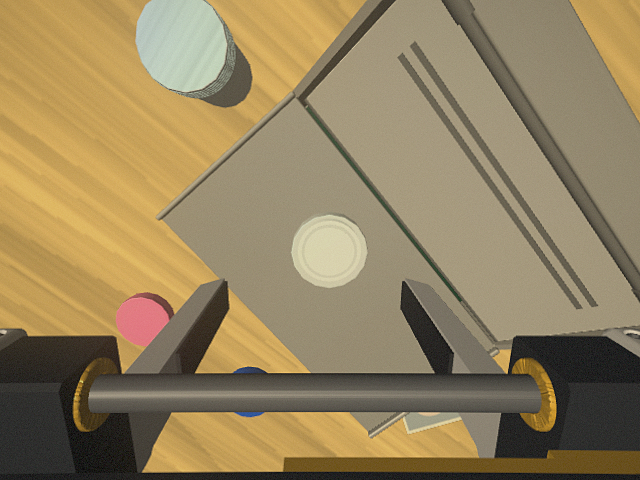

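Capsule found at (-36.5, 19.2) from the sill. The wrist view shows it at (329,250), with the leading fingertip just short of the flap edge. Now I lower 2.5 mm and drive the leading finger into the flap; the trailing finger comes up behind the capsule without touching it.

Emit:
play_rows(
  deltas=[
    [[0, 0, 0.0025], [0, 0, 0], -1],
    [[0.004, 0.0055, 0], [0, 0, 0], -1],
    [[0.004, 0.0055, 0], [0, 0, 0], -1],
    [[0.004, 0.0055, 0], [0, 0, 0], -1],
    [[0, 0, 0], [0, 0, 0], -1],
  ],
)

```text
time_s: 4.8
position: [0.5147, 0.0472, 0.063]
orientation: [0.0, 0.938, 0.347, 0.0]
contact_force: [-0.2, 0.4, 0.4]
gripper_width: 1.0
grip_force: 0.3
```

Emit:
play_rows(
  deltas=[
    [[0.004, 0.0055, 0], [0, 0, 0], -1],
    [[0.004, 0.0055, 0], [0, 0, 0], -1],
    [[0.0045, 0.0055, 0], [0, 0, 0], -1],
    [[0, 0, 0], [0, 0, 0], -1],
    [[0, 0, 0], [0, 0, 0], -1],
  ],
)

```text
time_s: 5.3
position: [0.5342, 0.0431, 0.0631]
orientation: [0.0, 0.938, 0.348, 0.0]
contact_force: [-1.0, 0.0, 1.5]
gripper_width: 0.999
grip_force: 0.8
```

```bash
python3 look.py b wrist scene
```

```text
t 5.3 tcp sill [-18.5   3.1] z 0.0631 w 0.9991530958123819 [-1.   0.   1.5]
wrist blob [-35.8  18.9] 20.3 4182 [267. 296.]
wrist blob [-53.4  43.5] 6.2 93 [212. 284.]
scene blob [-36.   20.7] 20.4 187 [335. 261.]
```

View pics/b_wrist.png

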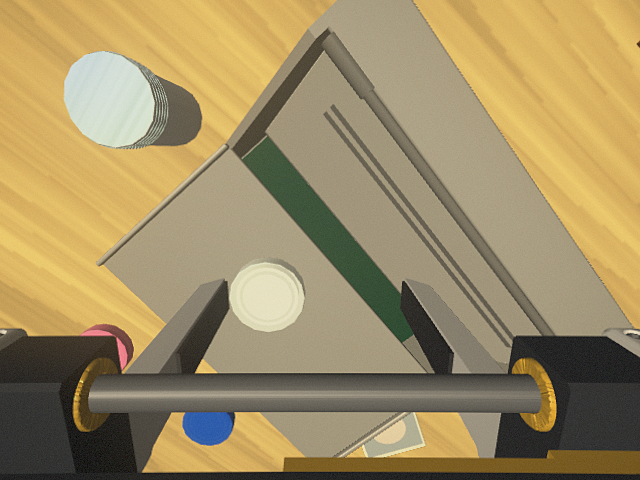

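The flap is held partly open (green felt shows at (330,240)). The capsule at (267,296) is still untouched, ahead of the trailing pad. Pushing on along the finger line.

Emit:
play_rows(
  deltas=[
    [[0, 0.0045, 0], [0, 0, 0], -1],
    [[0, 0.0045, 0], [0, 0, 0], -1],
    [[0, 0.0045, 0], [0, 0, 0], -1],
    [[0, 0.0045, 0], [0, 0, 0], -1],
    [[0, 0.0045, 0], [0, 0, 0], -1],
  ],
)

```text
time_s: 5.9
position: [0.5482, 0.0263, 0.0626]
orientation: [-0.001, 0.938, 0.348, -0.001]
contact_force: [-3.2, 3.3, 0.1]
gripper_width: 0.999
grip_force: 2.0
```

```bash
python3 look.py c wrist scene
```

```text
t 5.9 tcp sill [ -2.  -11.2] z 0.0626 w 0.9991805238099474 [-3.2  3.3  0.1]
wrist blob [-20.8   6.3] 20.3 4228 [263. 296.]
wrist blob [-36.7  29.2] 6.2 95 [212. 284.]
scene blob [-21.6   7.6] 20.0 185 [326. 264.]
```

View pics/c_wrist.png

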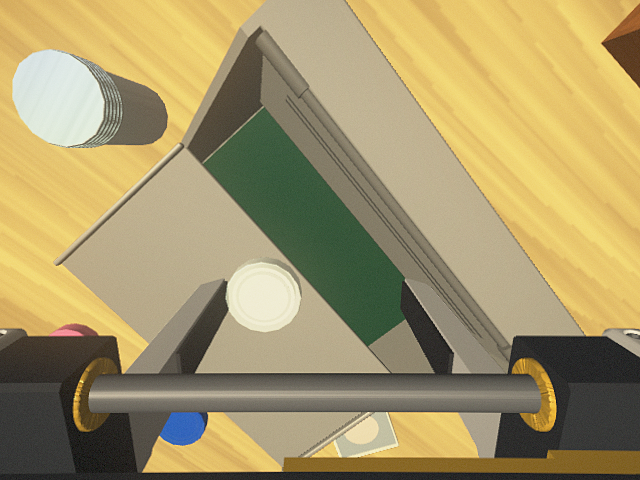

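The flap is wide open and the capsule is at the sill, (263,296) in the wrist view. Now I close the fingers slowly while advancing at half that rate. The flap finger stays put and only the trailing one pushes.

Emit:
play_rows(
  deltas=[
    [[0, 0.0022, 0], [0, 0, 0], -0.9],
    [[0, 0.0024, 0], [0, 0, 0], -0.8],
    [[0, 0.0024, 0], [0, 0, 0], -0.7],
    [[0, 0.0024, 0], [0, 0, 0], -0.6],
    [[0, 0.0024, 0], [0, 0, 0], -0.55],
  ],
  grip_force=20,
)

```text
time_s: 6.5
position: [0.556, 0.0173, 0.0627]
orientation: [-0.0, 0.938, 0.348, -0.0]
contact_force: [-3.9, 3.4, -0.5]
gripper_width: 0.779
grip_force: 1.9
```

```bash
python3 look.py d wrist scene
```

```text
t 6.5 tcp sill [  7.3 -18.8] z 0.0627 w 0.7790666235015609 [-3.9  3.4 -0.5]
wrist blob [-4. -8.] 19.9 2565 [273. 303.]
wrist blob [-19.6  15. ] 5.7 92 [232. 284.]
scene blob [-2.9 -7.3] 19.6 117 [318. 266.]
```

Emit:
play_rows(
  deltas=[
    [[0, 0.0018, 0], [0, 0, 0], -0.47],
    [[0, 0.0018, 0], [0, 0, 0], -0.39],
    [[0, 0.0018, 0], [0, 0, 0], -0.31],
    [[0, 0.0014, 0], [0, 0, 0], -0.25],
    [[0, 0, 0], [0, 0, 0], -0.25],
  ],
)

```text
time_s: 7.1
position: [0.5608, 0.0117, 0.0629]
orientation: [0.0, 0.938, 0.348, -0.0]
contact_force: [-3.9, 0.6, -1.0]
gripper_width: 0.623
grip_force: 1.7
```

```bash
python3 look.py e wrist scene
```

```text
t 7.1 tcp sill [ 12.8 -23.5] z 0.0629 w 0.623326518492639 [-3.9  0.6 -1. ]
wrist blob [-8.5  5.5] 5.7 93 [246. 284.]
```

View pics/e_wrist.png

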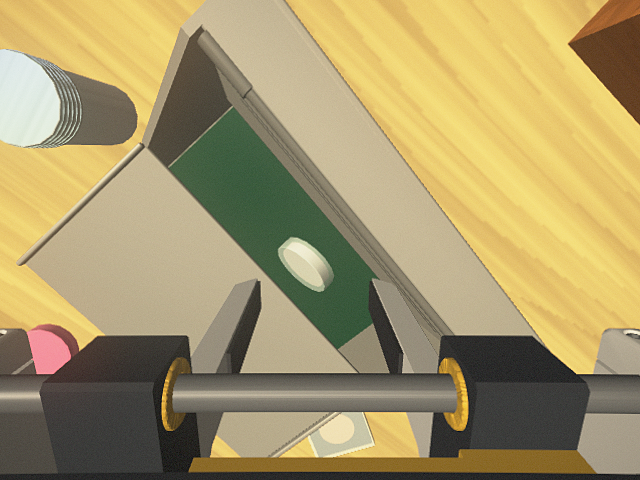

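The capsule is tumbling in through the open mouth at (305,265). I hold briefly, then draw straight back out.

Emit:
play_rows(
  deltas=[
    [[0, 0, 0], [0, 0, 0], -0.25],
    [[0, 0, 0], [0, 0, 0], -0.25],
    [[0, 0, 0], [0, 0, 0], -0.25],
    [[0, 0, 0], [0, 0, 0], -0.25],
    [[0, 0, 0], [0, 0, 0], -0.25],
  ],
)

```text
time_s: 7.7
position: [0.5606, 0.0119, 0.063]
orientation: [0.0, 0.938, 0.348, -0.0]
contact_force: [-3.6, 0.2, -2.3]
gripper_width: 0.625
grip_force: 1.7
```

```bash
python3 look.py f wrist
```

```text
t 7.7 tcp sill [ 12.6 -23.4] z 0.063 w 0.6249743368624718 [-3.6  0.2 -2.3]
wrist blob [-8.6  5.5] 5.4 88 [246. 284.]
```

View pics/f_wrist.png

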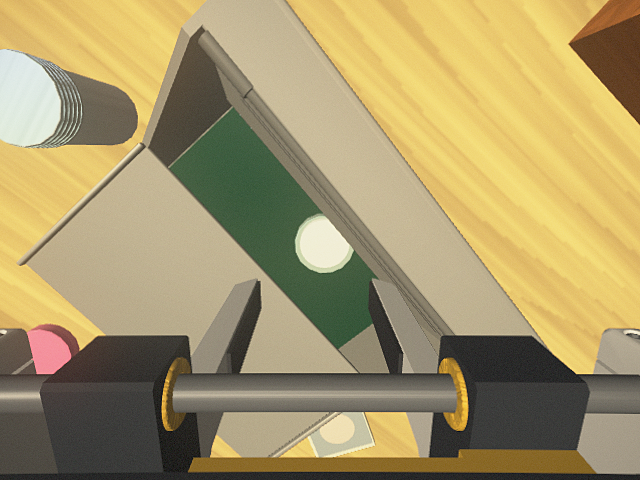

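The capsule lies flat on the felt floor at (325,243), so I withdraw along the tin's -x, then up.

Emit:
play_rows(
  deltas=[
    [[-0.005, -0.006, 0], [0, 0, 0], -0.25],
    [[-0.005, -0.006, 0], [0, 0, 0], -0.25],
    [[-0.005, -0.006, 0], [0, 0, 0], -0.25],
    [[-0.005, -0.006, 0], [0, 0, 0], -0.25],
    [[-0.005, -0.006, 0], [0, 0, 0], -0.25],
  ],
)

```text
time_s: 8.25
position: [0.5219, 0.0186, 0.0634]
orientation: [0.0, 0.938, 0.348, 0.001]
contact_force: [0.2, 0.5, 0.5]
gripper_width: 0.627
grip_force: 0.3
```

Emit:
play_rows(
  deltas=[
    [[-0.005, -0.006, 0], [0, 0, 0], -0.25],
    [[-0.005, -0.006, 0], [0, 0, 0], -0.25],
    [[-0.006, -0.007, 0], [0, 0, 0], -0.25],
    [[-0.006, -0.007, 0], [0, 0, 0], -0.25],
    [[-0.006, -0.007, 0], [0, 0, 0], -0.25],
  ],
)

```text
time_s: 8.75
position: [0.4785, 0.0254, 0.0629]
orientation: [-0.0, 0.938, 0.348, -0.0]
contact_force: [0.0, 0.7, -0.7]
gripper_width: 0.623
grip_force: 0.0
```

Emit:
play_rows(
  deltas=[
    [[0, 0, 0], [0, 0, 0], -0.25],
    [[0, 0, -0.02], [0, 0, 0], -0.25],
    [[0, 0, -0.03], [0, 0, 0], -0.25],
    [[0, 0, -0.04], [0, 0, 0], -0.25],
    [[0, 0, -0.03], [0, 0, 0], -0.25],
  ],
)

```text
time_s: 9.25
position: [0.48, 0.0252, 0.1854]
orientation: [0.0, 0.938, 0.348, 0.001]
contact_force: [1.7, -0.4, -0.4]
gripper_width: 0.625
grip_force: 0.0
```

Emit:
play_rows(
  deltas=[
    [[0, 0, 0], [0, 0, 0], -0.25],
    [[0, 0, 0], [0, 0, 0], -0.25],
    [[0, 0, 0], [0, 0, 0], -0.25],
    [[0, 0, 0], [0, 0, 0], -0.25],
    [[0, 0, 0], [0, 0, 0], -0.25],
  ],
)

```text
time_s: 9.75
position: [0.4786, 0.0253, 0.1814]
orientation: [-0.001, 0.938, 0.348, -0.001]
contact_force: [0.9, 0.2, 0.0]
gripper_width: 0.624
grip_force: 0.0
```

```bash
python3 look.py g wrist scene
```

```text
t 9.75 tcp sill [-70.4 -23.5] z 0.1814 w 0.624020743634489 [0.9 0.2 0. ]
```

View pics/g_wrist.png

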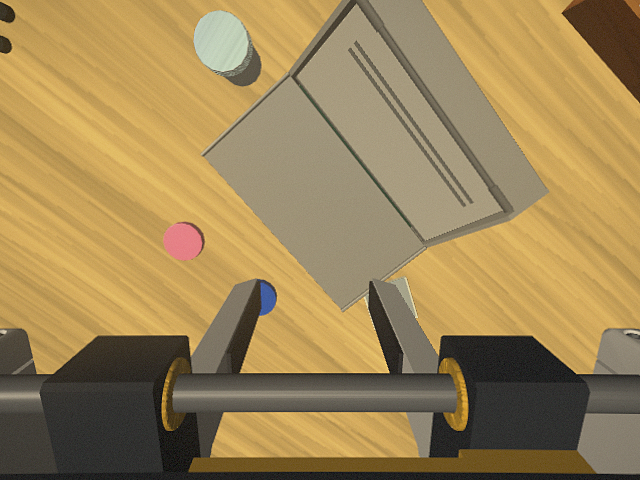

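The flap is shut along the sill from (297,78) to (425,245). The deck is empty, the tube and both discs are still in place, and the gripper is clear.

```bash
python3 -c "from rig import *; print(hand_in())"
```

```text
the job is handed in; nothing more can be done
None
```

I posted the capsule into the tin: it lay flat on the felt floor before I drew back, the flap then closed by itself, and the job was handed in at about 9.8 s of the 38 s limit, with the arm clear of everything and no bystander touched.

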